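# Open the light-curing box and draw out the cured dental model

### The arm

A 7-joint arm with a two-finger parallel gripper is mounted at the origin on a cart in front of the work surface, level with it; the furniture and walls round the work are solid. World frame = base frame: x ahead of the robot, y to its left, z up, the work surface at z = 0. Lengths are in m, angles in rad, forces in N, time in s.
With the tool pointing down it reaches from about 0.425 to 0.875 m from the base axis. Payload 4.7 kg.
Tool frame: the origin (TCP) lies midway between the tips of the shut fingers; the grasp point (between the pads) lies manip.grip_point_offset behind it (manip.grip_point_offset is the distance from the TCP to the grasp point, in m); z points along the fingers, y is the line along which they close (so a half turn about z gives the same grasp; the last joint's range is limited). The gripper opens to 85 mm and grips with 20 to 120 N. Pads are 22 mm wide; open, the fingers measure 114 mm over their backs; the gripper's body (76 mm by 85 mm) begins 54 mm behind the grasp point. The pads swing forward as they close: fully open they stand 13 mm farther back than shut.
Start: joints at [0.014, 0.321, -0.07, 1.45, 0.023, 1.371, -0.057], TCP at [0.65, -0, 0.231] pointing down, gripper open.
Joint ranges: [-2.86, 2.86], [-0.3, 2.09], [-1.38, 1.24], [0.06, 2.45], [-1.56, 4.7], [0.09, 2.05], [-2.69, 2.69]. Speed limits (rad/s): [2.57, 2.57, 3.14, 3.14, 3.14, 3.14, 3.14].

### API

Orientations are given as a unit quaternion [w, x, y, z].
In Python, from workcell import manip gives the robot as it stands.
- The arm moves only by the tool move_arm, never from a script. Its arguments are lists of equal length, an entry for each row: "linear": the shift along the world's x, y, z in units of 40 mm (1.0 is 40 mm), a list of three; "rotation": the turn, a rotation vector about the world's x, y, z in rad, a list of three. A call has 1 to 10 rows; each row is the pose to reach, as a shift and turn from the pose commanded when the call began; what a row does not reach only later rows make up. A row lasts 1/10 s, in which the tool goes at most 50 mm and 8.59 degrees, less where a joint would pass 70% of its speed; a pose out of reach is approached as far as the arm can. A call with a gripper value outside its range is refused whole. "jaw" is the gripper's target within -1 to 1 (fully open at 1, half-way at 0, shut at -1), set as the call begins (left out, the last holds). The fingers move at their own pace and stop on an object; "force" is the grip in N (left out, the last holds). Time passes only in rows, so rows that repeat a pose let the fingers close. It gives the time, the measured TCP pose, the force, the opening and the grip force at its end, in the units of the state.
- manip.observe(): the state, without advancing time (a new reading comes with each control period).
- manip.camera(name): name is "scene" or "side" or "wrist"; returns a dict with "frame" (400x640x3 uint8, red, green, blue), "vfov" (degrees; the focal length in pixels is half the picture's height over the tangent of half this angle, whatever the lens; pixels are square), "cx", "cy" (the principal point, pixels), "k1" (the pictures are not rectified: a ray, as slopes to the right and down, at radius r is drawn at 1 + k1 r^2 times it, then the intrinsics apply), "extrinsics" (4x4, takes a point from world to camera coordinates); the wrist camera has in their place "T_tool_cam" (4x4, takes a point from camera to tool coordinates, whose origin is the TCP and whose axes are the flange's). Camera axes: x right, y down, z forward; pixel columns grow to the right and rows downward; lengths in m; the calibration is good to about 2 mm. A picture is of the moment at which its call begins: read the wrist's pose just before it. There is no depth.
- manip.hand_in(): hands the job in; it is judged then, once.
The state is a dict: "clock": time; "joint_positions": joint angles; "joint_vel": joint speeds; "joint_torque": joint torques, N m; "tool_pos": TCP position; "eef_rot": TCP orientation; "force": force on the tool from outside, world axes, zero at the start; "moment": the same for the moment, N m; "gripper_width": finger opening in m; "finger_force": force on a finger pad.
Only numpy, scipy, OpenCV 4.12 (cv2) and the standard library are available. Lean on these libraries where they do the work, as an engineer would, in place of code of your own. Each camera call takes 0.05 s, during which the arm holds its last target. There are 200 camera calls.

### The job

The dental model in the light-curing box has finished curing. Work with closed fingertips, pinching and lifting nothing: first switch the lamp off by pressing down the raised front half of the rocker switch, then push the counterweighted amber hood up from under its front rail, past its balance point, until it rests leaning back and stays raised on its own. Then, with the fingertips behind the carrier's front wall, draw the carrier all the way out to its stop so that the model rides out still standing on it; leave the other things on the worktop and on the box where they are.

Things in the scene. Friction and masses are not known exactly. Their poses are not given: they have to be found in the camera images.
- curing_unit: White benchtop light-curing box, fixed. Origin on the worktop under the box; +x from its front to its back, +y to its left (seen from the front), +z up; all 'box' offsets are mm in this frame. Plinth x -95..70, y -119..63, top z 40. Switch pod on the left: x -125..40, y 63..125, top z 62. Hinge ears at x 51..87, y -118 and 61, top z 107. Lamp wall at x 55..61, top z 125.
- rocker (a joint): Black rocker switch, 49 mm long (front to back), 26 mm wide, on the pod, pivot at box (-90, 95, 68). Shallow V paddle: 0 rad = lamp on, front half raised; 0.32 rad = lamp off, front half fully down and level, its top at z 71. It stays where it is left. Pressing down on the front half with 2 to 5 N turns it.
- rocker_front (a point): Point on the top face of the rocker's front half, 18 mm ahead of the pivot (about z 77 when the lamp is on, z 71 when off): press here, straight down.
- hood (a joint): Hinge of the hood, 0.85 kg with its counterweight: 0 rad = closed, grows as the front rises, 1.75 rad = leaning back on its stop. Below the balance point, at about 0.9 rad, it falls shut; past it, it moves on by itself, slowly (damped hinge, 1 to 3 s), to the stop and stays. 1.2 to 1.8 N upward at the rail start it.
- hood_hinge (a point): Middle of the hood's hinge axis, fixed at box (75, -30, 95); the axis runs along the box's y. The hood is of amber panes in a white frame; closed it spans box x -92..63, y -111..51, z 43..139. A steel counterweight bar, part of the hood, lies behind the hinge (to x 127, z 154 when closed) and sinks as the hood opens.
- hood_rail (a point): Middle of the grey round grip rail (14 mm diameter, 120 mm long, along the box's y) on two stems in front of the hood, its axis 195 mm from the hinge axis and level with it when closed: box (-120, -30, 95). 20 mm free between rail and hood front, 88 mm free below the rail. Moves with the hood.
- carrier (a joint): Slide of the carrier under the hood: 0 = fully in, 0.085 m = drawn out to its front stop. It moves toward the front of the box (-x of the box). Draws with about 1 to 2 N and stays where it is left.
- carrier_front (a point): Middle of the upper edge of the inner (back) face of the carrier's front wall; box (-77, -30, 67) at carrier 0, moves with it. The carrier is a steel tray, 129 mm long, 112 mm wide, side walls 10 mm high, floor at z 45; the front wall is 5 mm thick and rises 22 mm above the floor. Behind it 45 mm of floor are free for fingertips, up to the model. Covered by the hood while that is closed.
- carrier_seat (a point): Point on the carrier's floor where the model stands, 85 mm behind the front wall's inner face. Moves with the carrier.
- model: Printed dental arch model in plain off-white material, 58 x 64 x 25 mm, loose, standing on the carrier's floor, front teeth toward the front of the box. Origin at the middle of its underside; its z axis points up.
- spool: Spool of elastic chain, 39 mm diameter, 14 mm high, loose, lying on the rear of the switch pod. Leave alone.
- jar_a: Small paste jar, 39 mm diameter, 38 mm high, on the worktop at the left, between box and trays. Leave alone.
- jar_b: Small paste jar, 39 mm diameter, 38 mm high, on the worktop at the right. Leave alone.
- cup_a: Small mixing dish, 39 mm diameter, 25 mm high, on the worktop at the right front. Leave alone.
- plier_a: Orthodontic pliers, 122 x 35 x 9 mm, lying on the worktop at the left front. Leave alone.
- syringe_a: Paste syringe, 138 x 24 x 19 mm, lying on the worktop at the right. Leave alone.
- tray_nest_a: Nest of clear trays, 120 x 244 x 101 mm, standing on the worktop at the left. Leave alone.

How it is judged:
By the outcome, as a careful person would: the job done as asked, in the order asked, and still so for the second after the job is handed in, with the robot touching nothing.
It also fails if it takes over 58 s, if anything falls off the work surface, if the arm or the gripper's body presses on something with over 40 N, if the wrist force passes 120 N, or if a joint passes its speed limit or range.

## Working session

There is one attempt and no reset: what is moved stays moved. The work goes in short steps, Python scripts to look and compute and a tool call to move; the robot and the scene stay as the last step left them, time stands still between calls to the robot, and variables do not carry over. Pictures are saved under pics/ and viewed, at most 10 in all, crops included, and the job is handed in when it is done.

Besides the shell and the picture viewer there is one more tool, called after "Call:" in YAML: its name, and indented under it one key for each argument. move_arm: Moves the arm, as the interface text tells. Its arguments: {"type":"object","properties":{"linear":{"type":"array","items":{"type":"array","items":{"type":"number"}}},"rotation":{"type":"array","items":{"type":"array","items":{"type":"number"}}},"jaw":{"type":"number"},"force":{"type":"number"}},"required":["linear","rotation"]}

```bash
mkdir -p pics
cat > h.py <<'E'
import numpy as np, cv2
from workcell import manip
def snap(n,f):
    o=manip.observe(); c=manip.camera(n); cv2.imwrite('pics/'+f,c['frame'][:,:,::-1]); 
    np.save('pics/'+f+'.npy',{k:v for k,v in c.items()} | {'o':o},allow_pickle=True); return c
def load(f): return np.load('pics/'+f+'.npy',allow_pickle=True).item()
def K(c):
    H=c['frame'].shape[0]; fl=H/2/np.tan(np.radians(c['vfov'])/2)
    return np.array([[fl,0,c['cx']],[0,fl,c['cy']],[0,0,1]]),np.array([c['k1'],0,0,0,0.])
def ext(c):
    if 'extrinsics' in c: return np.array(c['extrinsics'])
    from scipy.spatial.transform import Rotation as R
    w,x,y,z=c['o']['eef_rot']; T=np.eye(4); T[:3,:3]=R.from_quat([x,y,z,w]).as_matrix(); T[:3,3]=c['o']['tool_pos']
    return np.linalg.inv(T@np.array(c['T_tool_cam']))
def proj(c,P):
    k,d=K(c);E=ext(c); return cv2.projectPoints(np.array(P,float).reshape(-1,3),cv2.Rodrigues(E[:3,:3])[0],E[:3,3],k,d)[0][:,0]
def atz(c,uv,z):
    k,d=K(c);E=ext(c); n=cv2.undistortPoints(np.array([[uv]],float),k,d)[0,0]
    r=E[:3,:3].T@np.array([n[0],n[1],1]); o=-E[:3,:3].T@E[:3,3]; return o+r*(z-o[2])/r[2]
E
python3 - <<'E'
from h import *
for n in('scene','side','wrist'): snap(n,n+'0.png')
o=manip.observe(); print(o)
E
```

```text
{'clock': 0.15, 'joint_positions': array([ 0.01408803,  0.32167066, -0.07007393,  1.45142862,  0.02258785,
        1.37079275, -0.05689595]), 'joint_vel': array([-0.00018109, -0.00230636, -0.00073168, -0.0047002 ,  0.00188441,
        0.00042462,  0.00118815]), 'joint_torque': array([ 4.86840745e-04, -4.94090402e+01, -3.82246608e-01, -3.14684451e+01,
        1.31496685e-02,  8.20941757e-03, -6.77807677e-07]), 'tool_pos': array([ 6.49580229e-01, -4.06791484e-05,  2.30446014e-01]), 'eef_rot': array([-5.06255659e-04,  7.07096521e-01,  7.07116636e-01, -5.62169665e-04]), 'force': array([-0.5691372 ,  0.66609192, -0.47922785]), 'moment': array([ 0.00172208, -0.00595768,  0.00601317]), 'finger_force': 0.0, 'gripper_width': 0.0854699355546544}
```

View pics/scene0.png

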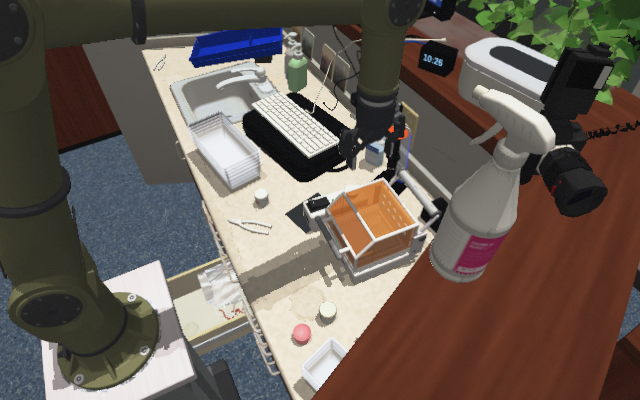

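View pics/side0.png

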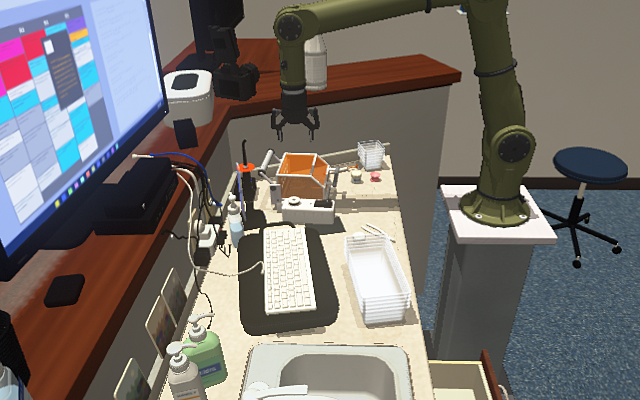

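View pics/wrist0.png

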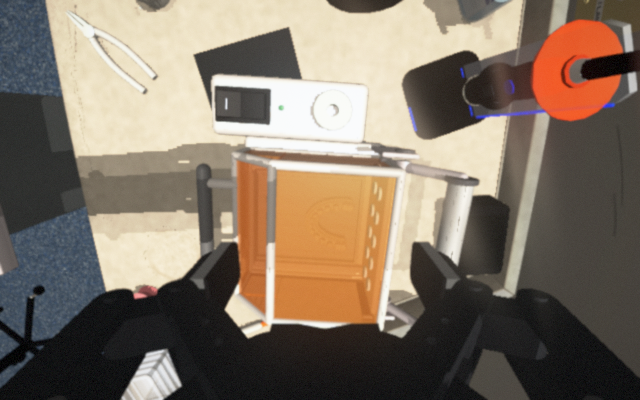

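The wrist picture shows the pod (top corners about (215,75), (366,83), (364,139), (212,134)), the black rocker near (242,104), the rail's left end near (203,168), and the model at about (330,222) under the hood. I'll fit the box pose.

Run:
```python
from h import *
from scipy.optimize import least_squares
c=load('wrist0.png')
B=np.array([[-125,125,62],[40,125,62],[40,63,62],[-125,63,62],[-120,30,95]])/1000
uv=np.array([[215,75],[366,83],[364,139],[212,134],[204,169]],float)
def W(p,B):
    a=p[2];R=np.array([[np.cos(a),-np.sin(a),0],[np.sin(a),np.cos(a),0],[0,0,1]]); return B@R.T+[p[0],p[1],0]
s=least_squares(lambda p:(proj(c,W(p,B))-uv).ravel(),[.65,-.05,0],loss='soft_l1')
p=s.x; print(p,s.fun.reshape(-1,2).round(1)); np.save('p.npy',p)
pts={'rf':[-108,95,77],'hinge':[75,-30,95],'rail':[-120,-30,95],'rl':[-120,30,95],'rr':[-120,-90,95],'cf':[-77,-30,67],'piv':[-90,95,68]}
for k,v in pts.items(): print(k,W(p,np.array(v)/1000).round(4))
Bx=[]
def seg(a,b): Bx.append((a,b))
for q in ([(-125,125,62),(40,125,62),(40,63,62),(-125,63,62)],[(-92,51,43),(-92,-111,43),(63,-111,43),(63,51,43)],[(-120,30,95),(-120,-90,95)],[(-95,63,40),(-95,-119,40),(70,-119,40),(70,63,40)],[(-114.5,108,71),(-114.5,82,71),(-65.5,82,71),(-65.5,108,71)]):
    for i in range(len(q)): seg(q[i],q[(i+1)%len(q)])
out=[]
for f in('wrist0.png','scene0.png'):
    c=load(f); im=c['frame'][:,:,::-1].copy()
    im=cv2.resize(im,None,fx=3,fy=3)
    for a,b in Bx:
        u=proj(c,W(p,np.array([a,b])/1000))*3+1
        cv2.line(im,*[tuple(int(v) for v in x) for x in u],(0,255,0),1)
    out.append(im[150:750,520:1320] if 'wrist' in f else im[480:900,800:1400])
cv2.imwrite('pics/ov.png',out[0]); cv2.imwrite('pics/ov2.png',out[1])
```

```text
[ 0.64793173 -0.01814909 -0.06287892] [[-6.4 -3.1]
 [ 5.4 -1. ]
 [ 1.5  4.7]
 [-1.4  0.2]
 [-0.   1.4]]
rf [0.5461 0.0834 0.077 ]
hinge [ 0.7209 -0.0528  0.095 ]
rail [ 0.5263 -0.0405  0.095 ]
rl [0.5301 0.0193 0.095 ]
rr [ 0.5225 -0.1004  0.095 ]
cf [ 0.5692 -0.0433  0.067 ]
piv [0.5641 0.0823 0.068 ]
```

View pics/ov.png

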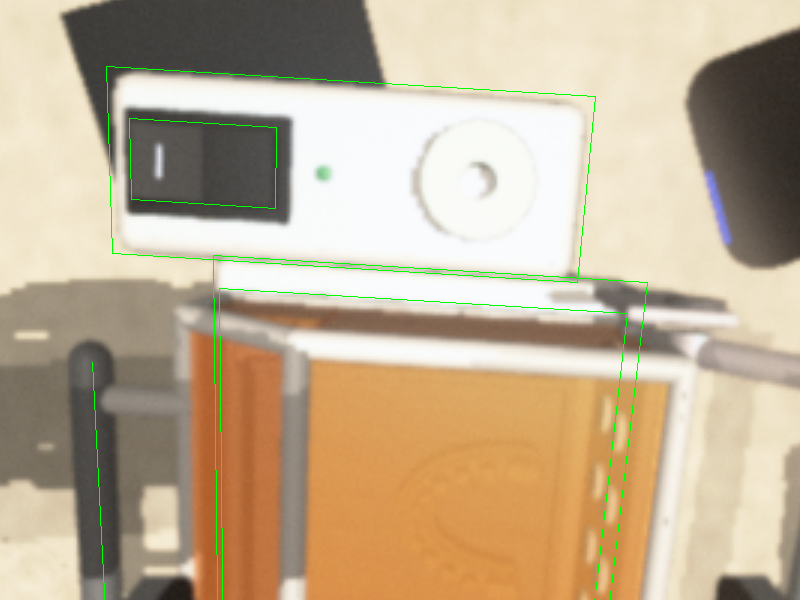

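The fit sits within about 2 mm of the picture (rocker, rail and pod all line up). Moving above the rocker's front half with the fingers shut.

Call:
move_arm:
  linear:
    - [-0.6, 0.5, 0]
    - [-1.3, 1.05, 0]
    - [-2.0, 1.6, -0.2]
    - [-2.64, 2.1, -0.6]
    - [-2.64, 2.1, -1.4]
    - [-2.64, 2.1, -2.2]
    - [-2.64, 2.1, -2.8]
    - [-2.64, 2.1, -3.0]
    - [-2.64, 2.1, -3.0]
    - [-2.64, 2.1, -3.0]
  rotation:
    - [0, 0, -0.02]
    - [0, 0, -0.04]
    - [0, 0, -0.063]
    - [0, 0, -0.063]
    - [0, 0, -0.063]
    - [0, 0, -0.063]
    - [0, 0, -0.063]
    - [0, 0, -0.063]
    - [0, 0, -0.063]
    - [0, 0, -0.063]
  jaw: -1

```text
clock: 1.15
tool_pos: [0.5453, 0.0841, 0.1125]
eef_rot: [0.001, 0.729, 0.684, 0.001]
force: [-0.1, 1.1, 0.4]
gripper_width: 0.0002
finger_force: 0.0
```

Run:
```python
from h import *
snap('wrist','w1.png'); o=manip.observe(); print(o['tool_pos'],o['gripper_width'],manip.grip_point_offset)
```

```text
[0.54557382 0.08412495 0.11286951] -8.646381076361103e-05 0.0187
```

View pics/w1.png

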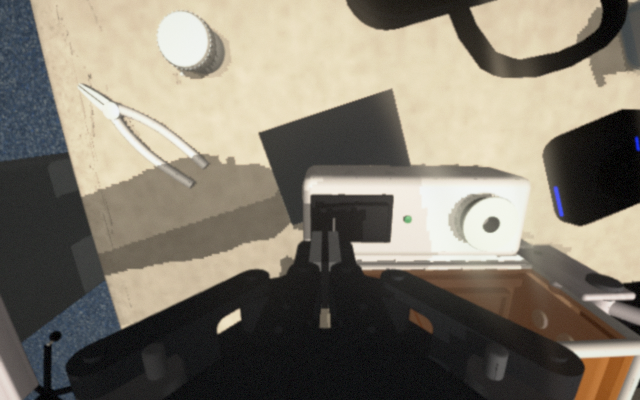

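Shut fingertips (around (326,235)) sit over the rocker's front half (rocker spans columns 310–392). Pressing down.

Call:
move_arm:
  linear:
    - [0, 0, -0.4]
    - [0, 0, -0.75]
    - [0, 0, -0.85]
    - [0, 0, -0.92]
    - [0, 0, -0.98]
    - [0, 0, -1.03]
    - [0, 0, -1.03]
    - [0, 0, -1.03]
  rotation:
    - [0, 0, 0]
    - [0, 0, 0]
    - [0, 0, 0]
    - [0, 0, 0]
    - [0, 0, 0]
    - [0, 0, 0]
    - [0, 0, 0]
    - [0, 0, 0]

```text
clock: 2.0
tool_pos: [0.5447, 0.0841, 0.0713]
eef_rot: [0.0, 0.729, 0.685, 0.0]
force: [-2.4, 0.2, 5.5]
gripper_width: -0.0003
finger_force: 3.0
```

Call:
move_arm:
  linear:
    - [0, 0, -0.05]
    - [0, 0, -0.1]
    - [0, 0, -0.12]
    - [0, 0, -0.12]
  rotation:
    - [0, 0, 0]
    - [0, 0, 0]
    - [0, 0, 0]
    - [0, 0, 0]

```text
clock: 2.4
tool_pos: [0.5449, 0.0841, 0.0708]
eef_rot: [0.0, 0.729, 0.684, 0.0]
force: [-14.1, -1.4, 31.2]
gripper_width: 0.0001
finger_force: 16.2
```

Rocker is on its stop at z 0.071. Lift off and go to a pitched staging pose in front of the rail.

Call:
move_arm:
  linear:
    - [0, 0, 0.8]
    - [0, 0, 1.8]
    - [-0.4, -0.5, 2.6]
    - [-0.8, -1.2, 2.6]
    - [-1.2, -1.9, 2.6]
    - [-1.6, -2.5, 2.6]
    - [-2.0, -3.0, 2.6]
    - [-2.2, -3.1, 2.6]
    - [-2.2, -3.1, 2.6]
    - [-2.2, -3.1, 2.6]
  rotation:
    - [0, 0, 0]
    - [0, 0, 0]
    - [-0.009, -0.14, 0]
    - [-0.018, -0.28, 0]
    - [-0.027, -0.42, 0]
    - [-0.035, -0.56, 0]
    - [-0.044, -0.7, 0]
    - [-0.049, -0.783, 0]
    - [-0.049, -0.783, 0]
    - [-0.049, -0.783, 0]

```text
clock: 3.4
tool_pos: [0.5034, -0.0435, 0.1309]
eef_rot: [0.221, 0.698, 0.647, 0.212]
force: [-0.1, -2.7, 1.2]
gripper_width: -0.0003
finger_force: 0.0
```

Run:
```python
from h import *
o=manip.observe(); print(o['tool_pos'],o['joint_positions'])
from scipy.spatial.transform import Rotation as R
w,x,y,z=o['eef_rot'];print(R.from_quat([x,y,z,w]).as_matrix().round(3))
a=snap('wrist','w2.png')['frame'];b=snap('scene','s2.png')['frame']
b=cv2.resize(b[130:330,200:460],None,fx=2.4,fy=2.4)
cv2.imwrite('pics/s2c.png',b[:,:,::-1])
```

```text
[ 0.50336457 -0.04351587  0.13086611] [ 0.21024687 -0.29998022 -0.17214276  2.43032444 -0.08782571  0.38480878
  0.02418711]
[[ 0.073  0.809  0.583]
 [ 0.997 -0.065 -0.035]
 [ 0.01   0.584 -0.812]]
```

View pics/s2c.png

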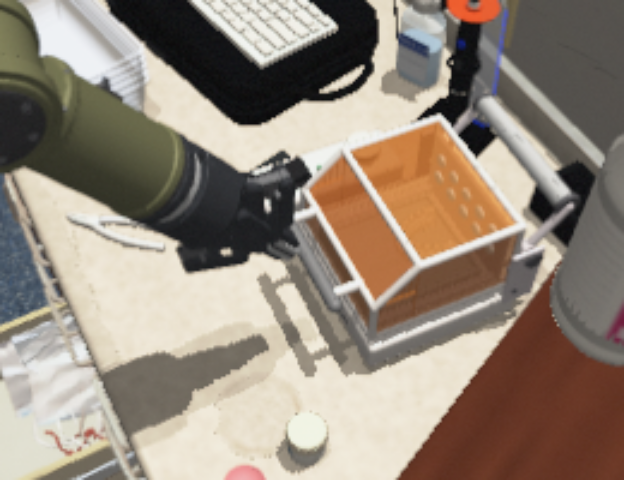

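The gripper stands in front of the rail at about 35° tilt: joints 2 and 4 are at their limits there. That tilt is enough for the push, since its face normal matches the rail's arc higher up. I'll check how the commanded pose was clamped by easing the tilt.

Call:
move_arm:
  linear:
    - [0, 0, 0]
    - [0, 0, 0]
  rotation:
    - [0.01, 0.1, 0]
    - [0.01, 0.1, 0]

```text
clock: 3.7
tool_pos: [0.5077, -0.0401, 0.1344]
eef_rot: [0.182, 0.708, 0.656, 0.186]
force: [1.4, 0.6, 1.0]
gripper_width: 0.0001
finger_force: 0.0
```

```bash
cat > st.py <<'E'
from h import *
from scipy.spatial.transform import Rotation as R
o=manip.observe(); w,x,y,z=o['eef_rot'];M=R.from_quat([x,y,z,w]).as_matrix()
print(o['clock'],o['tool_pos'].round(4),M[:,2].round(3),o['joint_positions'].round(2),o['force'].round(1))
E
python3 st.py
```

```text
3.7 [ 0.5077 -0.0401  0.1344] [ 0.503 -0.012 -0.864] [ 0.16 -0.25 -0.12  2.34 -0.07  0.52  0.02] [1.4 0.6 1. ]
```

Call:
move_arm:
  linear:
    - [-0.3, 0, -0.2]
    - [-0.4, 0, -0.6]
    - [-0.4, 0, -1.0]
    - [-0.4, 0, -1.4]
    - [-0.4, 0, -1.6]
    - [-0.4, 0, -1.6]
  rotation:
    - [0, 0, 0]
    - [0, 0, 0]
    - [0, 0, 0]
    - [0, 0, 0]
    - [0, 0, 0]
    - [0, 0, 0]

```text
clock: 4.3
tool_pos: [0.4877, -0.0395, 0.0662]
eef_rot: [0.18, 0.708, 0.657, 0.184]
force: [-0.5, -0.6, 0.3]
gripper_width: 0.0001
finger_force: 0.0
```

```bash
python3 st.py
```

```text
4.3 [ 0.4877 -0.0395  0.0662] [ 0.498 -0.012 -0.867] [ 0.19 -0.17 -0.15  2.44 -0.08  0.35  0.03] [-0.5 -0.6  0.3]
```

Call:
move_arm:
  linear:
    - [0.4, 0, 0.15]
    - [0.65, 0, 0.15]
    - [0.77, 0, 0.15]
    - [0.78, 0, 0.4]
    - [0.8, 0, 0.65]
    - [0.84, 0, 0.9]
    - [0.9, 0, 1.2]
    - [0.98, 0, 1.5]
    - [1.06, 0, 1.8]
    - [1.15, 0, 2.04]
  rotation:
    - [0, 0, 0]
    - [0, 0, 0]
    - [0, 0, 0]
    - [0, 0, 0]
    - [0, 0, 0]
    - [0, 0, 0]
    - [0, 0, 0]
    - [0, 0, 0]
    - [0, 0, 0]
    - [0, 0, 0]

```text
clock: 5.3
tool_pos: [0.5327, -0.0405, 0.1481]
eef_rot: [0.179, 0.709, 0.657, 0.183]
force: [-2.6, 0.1, 0.8]
gripper_width: -0.0
finger_force: 1.5
```

```bash
python3 st.py
python3 - <<'E'
from h import *
a=snap('side','d3.png')['frame'][110:250,220:420]; b=snap('scene','s3.png')['frame'][130:330,220:480]
a=cv2.resize(a,(560,392)); b=cv2.resize(b,(509,392))
b=b[:,:240+0] if 0 else b
im=np.hstack([cv2.resize(a,(390,273)),cv2.resize(b,(355,273))]); cv2.imwrite('pics/m3.png',im[:,:,::-1])
E
```

```text
5.3 [ 0.5327 -0.0405  0.1481] [ 0.495 -0.014 -0.869] [ 0.2  -0.2  -0.15  2.27 -0.07  0.55  0.01] [-2.6  0.1  0.8]
```

View pics/m3.png

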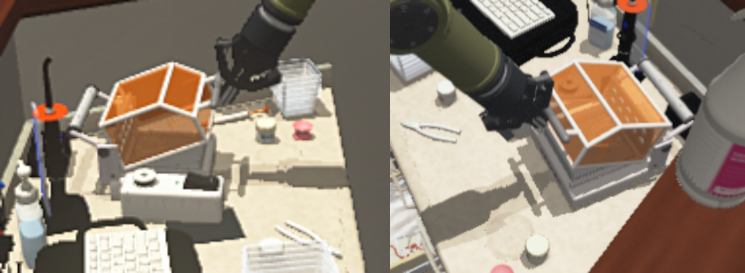

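The hood is raised about 0.4 rad, with the rail resting on the fingertips. Continuing along the arc past balance.

Call:
move_arm:
  linear:
    - [0.22, 0, 0.45]
    - [0.47, 0, 0.86]
    - [0.77, 0, 1.25]
    - [1.09, -0.05, 1.6]
    - [1.47, -0.1, 1.93]
    - [1.86, -0.1, 2.2]
    - [2.2, -0.15, 2.4]
    - [2.5, -0.15, 2.55]
    - [2.8, -0.15, 2.67]
    - [2.95, -0.15, 2.73]
  rotation:
    - [0, 0, 0]
    - [0, 0, 0]
    - [0, 0, 0]
    - [0, 0, 0]
    - [0, 0, 0]
    - [0, 0, 0]
    - [0, 0, 0]
    - [0, 0, 0]
    - [0, 0, 0]
    - [0, 0, 0]

```text
clock: 6.4
tool_pos: [0.654, -0.0463, 0.259]
eef_rot: [0.181, 0.708, 0.657, 0.185]
force: [0.7, 0.9, -0.1]
gripper_width: 0.0
finger_force: 0.0
```

Call:
move_arm:
  linear:
    - [0.1, 0, 0.03]
    - [0.1, 0, 0.03]
    - [-0.3, 0, 0.1]
    - [-0.8, 0, 0.1]
    - [-1.3, 0, 0.1]
    - [-1.8, 0, 0.1]
    - [-2.3, 0, 0.1]
    - [-2.3, 0, 0.1]
    - [-2.3, 0, 0.1]
    - [-2.3, 0, 0.1]
  rotation:
    - [0, 0, 0]
    - [0, 0, 0]
    - [0, 0, 0]
    - [0, 0.1, 0]
    - [0, 0.2, 0]
    - [0, 0.3, 0]
    - [0, 0.4, 0]
    - [0, 0.52, 0]
    - [0, 0.52, 0]
    - [0, 0.52, 0]

```text
clock: 7.4
tool_pos: [0.5605, -0.0465, 0.2612]
eef_rot: [0.006, 0.732, 0.681, -0.004]
force: [-0.3, 0.0, 0.2]
gripper_width: 0.0002
finger_force: 0.0
```

Call:
move_arm:
  linear:
    - [0, 0, 0]
    - [0, 0, 0]
    - [0, 0, 0]
    - [0, 0, 0]
    - [0, 0, 0]
    - [0, 0, 0]
    - [0, 0, 0]
    - [0, 0, 0]
    - [0, 0, 0]
    - [0, 0, 0]
  rotation:
    - [0, 0, 0]
    - [0, 0, 0]
    - [0, 0, 0]
    - [0, 0, 0]
    - [0, 0, 0]
    - [0, 0, 0]
    - [0, 0, 0]
    - [0, 0, 0]
    - [0, 0, 0]
    - [0, 0, 0]

```text
clock: 8.4
tool_pos: [0.5606, -0.0466, 0.2622]
eef_rot: [0.006, 0.732, 0.681, -0.004]
force: [1.0, -0.2, -0.0]
gripper_width: 0.0
finger_force: 0.0
```

```bash
python3 st.py
python3 - <<'E'
from h import *
p=np.load('p.npy')
a=snap('side','d4.png')['frame'][80:250,200:430]; c=snap('scene','s4.png')['frame'][130:330,220:480]; b=snap('wrist','w4.png')['frame']
print(proj(load('wrist0.png')|{'o':manip.observe()},[[.5692,-.0433,.067],[.654,-.0488,.045]]))
top=np.hstack([cv2.resize(a,(312,230)),cv2.resize(c,(299,230))]); im=np.vstack([top,cv2.resize(b[:,15:626],(611,360))[:360]])
cv2.imwrite('pics/m4.png',im[:,:,::-1])
E
```

```text
8.4 [ 0.5606 -0.0466  0.2622] [ 0.002 -0.014 -1.   ] [ 0.18  0.13 -0.17  1.63  0.04  1.39 -0.07] [ 1.  -0.2 -0. ]
[[331.93613145 172.30848839]
 [398.69626235 168.45052081]]
```

View pics/m4.png

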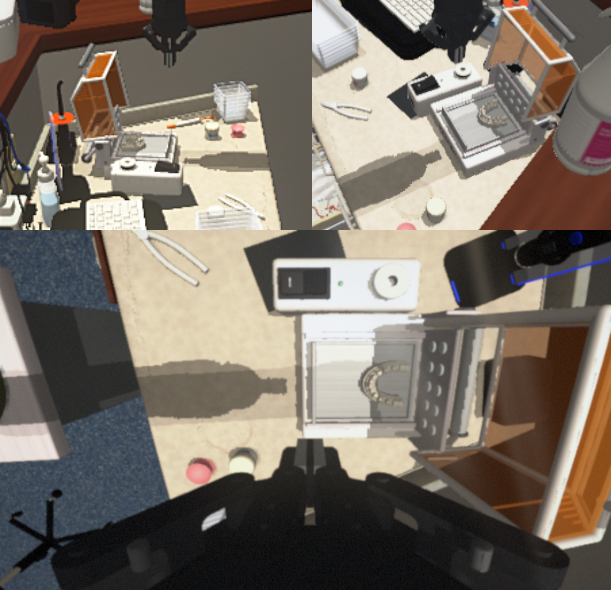

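The hood leans back raised. The lamp switch's front half is down, and the carrier, with the model standing on it, is exposed. The wall's inner edge is at about (328,167) against the predicted (332,172), so the fit holds. Lowering the fingertips behind the front wall.

Call:
move_arm:
  linear:
    - [0.4, 0.05, -0.6]
    - [0.79, 0.05, -1.4]
    - [0.79, 0.05, -2.2]
    - [0.79, 0.05, -3.0]
    - [0.79, 0.05, -3.7]
    - [0.79, 0.05, -4.2]
    - [0.79, 0.05, -4.5]
    - [0.79, 0.05, -4.7]
    - [0.79, 0.05, -4.7]
  rotation:
    - [0, 0, 0]
    - [0, 0, 0]
    - [0, 0, 0]
    - [0, 0, 0]
    - [0, 0, 0]
    - [0, 0, 0]
    - [0, 0, 0]
    - [0, 0, 0]
    - [0, 0, 0]

```text
clock: 9.45
tool_pos: [0.5918, -0.0447, 0.0737]
eef_rot: [0.006, 0.732, 0.681, -0.004]
force: [0.2, 0.1, 0.5]
gripper_width: -0.0
finger_force: 0.0
```

```bash
python3 st.py
python3 - <<'E'
from h import *
b=snap('wrist','w5.png')['frame']; cv2.imwrite('pics/w5c.png',b[:,:,::-1])
E
```

```text
9.45 [ 0.5918 -0.0447  0.0737] [ 0.001 -0.014 -1.   ] [ 0.16  0.33 -0.17  1.77  0.08  1.04 -0.11] [0.2 0.1 0.5]
```

View pics/w5c.png

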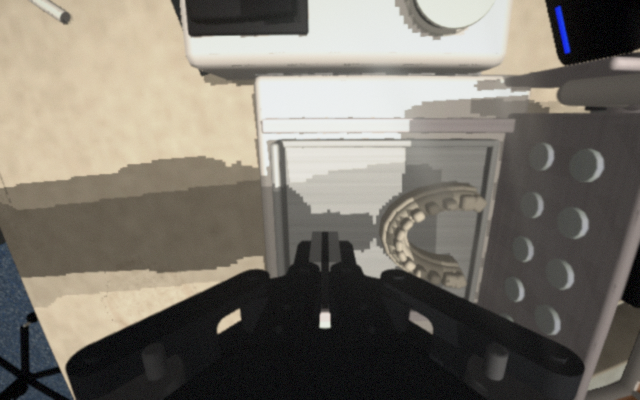

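The tips (columns 308–342) are clear of both the wall (~283) and the model (~382). Lowering, then drawing toward the front.

Call:
move_arm:
  linear:
    - [0, 0, -0.2]
    - [0, 0, -0.4]
    - [0, 0, -0.52]
    - [0, 0, -0.52]
  rotation:
    - [0, 0, 0]
    - [0, 0, 0]
    - [0, 0, 0]
    - [0, 0, 0]

```text
clock: 9.9
tool_pos: [0.5914, -0.0446, 0.0524]
eef_rot: [0.005, 0.732, 0.681, -0.004]
force: [0.2, -0.8, -0.2]
gripper_width: 0.0003
finger_force: 0.0
```

Call:
move_arm:
  linear:
    - [-0.1, 0.01, 0]
    - [-0.2, 0.01, 0]
    - [-0.3, 0.02, 0]
    - [-0.4, 0.02, 0]
    - [-0.5, 0.03, 0]
    - [-0.62, 0.04, 0]
    - [-0.74, 0.05, 0]
    - [-0.86, 0.05, 0]
    - [-0.98, 0.06, 0]
    - [-1.1, 0.07, 0]
  rotation:
    - [0, 0, 0]
    - [0, 0, 0]
    - [0, 0, 0]
    - [0, 0, 0]
    - [0, 0, 0]
    - [0, 0, 0]
    - [0, 0, 0]
    - [0, 0, 0]
    - [0, 0, 0]
    - [0, 0, 0]

```text
clock: 10.9
tool_pos: [0.5478, -0.0418, 0.0535]
eef_rot: [0.006, 0.732, 0.681, -0.004]
force: [1.4, -0.3, -0.1]
gripper_width: 0.0003
finger_force: 0.5
```

Call:
move_arm:
  linear:
    - [-0.12, 0.01, 0]
    - [-0.24, 0.01, 0]
    - [-0.36, 0.02, 0]
    - [-0.48, 0.03, 0]
    - [-0.6, 0.04, 0]
    - [-0.72, 0.05, 0]
    - [-0.84, 0.05, 0]
    - [-0.95, 0.06, 0]
    - [-1.03, 0.06, 0]
    - [-1.1, 0.07, 0]
  rotation:
    - [0, 0, 0]
    - [0, 0, 0]
    - [0, 0, 0]
    - [0, 0, 0]
    - [0, 0, 0]
    - [0, 0, 0]
    - [0, 0, 0]
    - [0, 0, 0]
    - [0, 0, 0]
    - [0, 0, 0]

```text
clock: 11.9
tool_pos: [0.5038, -0.0391, 0.0534]
eef_rot: [0.006, 0.732, 0.681, -0.004]
force: [1.4, 0.2, -1.4]
gripper_width: -0.0001
finger_force: 0.5
```

Call:
move_arm:
  linear:
    - [-0.05, 0, 0]
    - [-0.1, 0, 0]
    - [-0.15, 0.01, 0]
    - [-0.2, 0.01, 0]
    - [-0.25, 0.01, 0]
    - [-0.25, 0.01, 0]
  rotation:
    - [0, 0, 0]
    - [0, 0, 0]
    - [0, 0, 0]
    - [0, 0, 0]
    - [0, 0, 0]
    - [0, 0, 0]

```text
clock: 12.5
tool_pos: [0.4971, -0.0387, 0.054]
eef_rot: [0.008, 0.732, 0.681, -0.001]
force: [9.0, -1.1, -6.0]
gripper_width: 0.0002
finger_force: 4.2
```

Resistance rises at the expected stop. A small extra push confirms it, then back off, lift clear and look.

Call:
move_arm:
  linear:
    - [-0.04, 0, 0]
    - [-0.06, 0, 0]
    - [-0.06, 0, 0]
  rotation:
    - [0, 0, 0]
    - [0, 0, 0]
    - [0, 0, 0]

```text
clock: 12.8
tool_pos: [0.497, -0.0388, 0.0544]
eef_rot: [0.01, 0.732, 0.681, 0.0]
force: [13.8, 0.1, -9.3]
gripper_width: 0.0002
finger_force: 6.6
```

Call:
move_arm:
  linear:
    - [0.1, 0, 0]
    - [0.25, 0, 0]
    - [0.3, 0, 0.3]
    - [0.3, 0, 0.8]
    - [0.3, 0, 1.6]
    - [0.3, 0, 2.6]
    - [0.3, 0, 3.6]
    - [0.3, 0, 4.4]
    - [0.3, 0, 4.8]
    - [0.3, 0, 4.8]
  rotation:
    - [0, 0, 0]
    - [0, 0, 0]
    - [0, 0, 0]
    - [0, 0, 0]
    - [0, 0, 0]
    - [0, 0, 0]
    - [0, 0, 0]
    - [0, 0, 0]
    - [0, 0, 0]
    - [0, 0, 0]

```text
clock: 13.8
tool_pos: [0.505, -0.0387, 0.249]
eef_rot: [0.008, 0.732, 0.681, -0.002]
force: [0.1, 0.0, -0.0]
gripper_width: -0.0005
finger_force: 0.0
```

```bash
python3 st.py
python3 - <<'E'
from h import *
a=snap('side','d6.png')['frame'][80:250,200:430]; c=snap('scene','s6.png')['frame'][130:330,220:480]; b=snap('wrist','w6.png')['frame']
print(proj(load('w6.png'),[[.4844,-.038,.067],[.569,-.0433,.045]]))
top=np.hstack([cv2.resize(a,(320,236)),cv2.resize(c,(320,236))]); im=np.vstack([top,b[:360]])
cv2.imwrite('pics/m6.png',im[:,:,::-1])
E
```

```text
13.8 [ 0.505  -0.0387  0.249 ] [ 0.008 -0.014 -1.   ] [ 0.19  0.01 -0.18  1.78  0.02  1.35 -0.06] [ 0.1  0.  -0. ]
[[308.47785417 179.19822806]
 [379.57065431 174.5603153 ]]
```

View pics/m6.png

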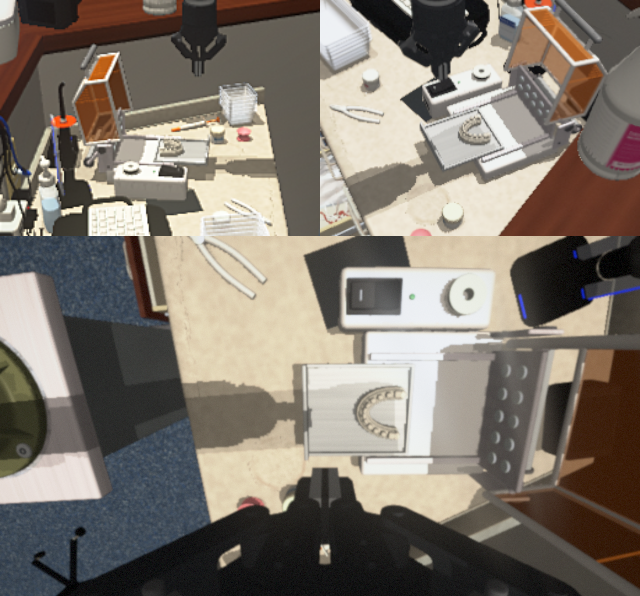

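The carrier is out at its stop (wall at column ~306, predicted 308). The model stands on it around (382,177 in the wrist frame), the hood is still leaning back, and the other things are where they were.

```bash
python3 -c "
from workcell import manip; print(manip.hand_in())"
```

```text
the job is handed in; nothing more can be done
None
```

The job is handed in at about 14 s on the robot clock: lamp switched off, hood resting raised on its own, and the carrier drawn out to its stop with the model still standing on it. The other items look undisturbed in the last pictures, though the result of the judging was not reported back.

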